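# Show the polished stone ball to the bench lens

## Robot

A 6-joint arm with a two-finger parallel gripper is mounted at the origin on the work surface. World frame = base frame: x ahead of the robot, y to its left, z up, the work surface at z = 0. Lengths are in m, angles in rad, forces in N, time in s.
With the tool pointing down it reaches from about 0.425 to 0.925 m from the base axis. Payload 12.5 kg.
Tool frame: the origin (TCP) lies between the finger pads; the fingertips stand 19 mm ahead of it and the grasp point (between the pads) is the TCP; z points along the fingers, y is the line along which they close (so a half turn about z gives the same grasp; the last joint's range is limited). The gripper opens to 85 mm and grips with 20 to 120 N. Pads are 22 mm wide; open, the fingers measure 114 mm over their backs; the gripper's body (76 mm by 85 mm) begins 54 mm behind the grasp point. The pads swing forward as they close: fully open they stand 13 mm farther back than shut.
Start: joints at [-1.207, 0.491, 1.559, -0, 1.092, -0.106], TCP at [0.283, -0.557, 0.25] pointing down, gripper open.
Joint ranges: [-3.1, 3.1], [-0.84, 2.19], [0.05, 2.79], [-1.13, 4.28], [0.06, 2.93], [-2.69, 2.69]. Speed limits (rad/s): [2.22, 2.22, 2.79, 3.14, 3.14, 3.14].

## Interface

Orientations are given as a rotation vector (axis times angle).
In Python, from rig import robot gives the robot as it stands. The module is installed in compiled form; this text tells all that it offers. Calls block until the motion is done:
- robot.goto(position, orientation): joint-space move of the TCP to a pose.
- robot.move_l(position, frame=None, max_speed=0.15, threshold=None): straight line of the TCP; frame=None keeps the orientation; max_speed is the mean speed in m/s. With threshold (N) it stops when the force on the tool has changed by that much, and returns True; else False.
- robot.move_joints(angles): joint-space move.
- robot.gripper_to(opening): finger opening in m; the grip force is fixed at half the most; returns when the fingers have stopped.
- robot.pause(seconds).
- robot.inverse_kinematics(position, orientation): joint angles nearest the present ones, or None.
- robot.state(): the state.
- robot.camera(name): name is "scene" or "top"; returns a dict with "pixels" (480x640x3 uint8, red, green, blue), "fx", "fy", "cx", "cy" (pixels), "extrinsics" (4x4, takes a point from camera to world coordinates). Camera axes: x right, y down, z forward; pixel columns grow to the right and rows downward; lengths in m; the calibration is good to about 2 mm. A picture is of the moment at which its call begins. There is no depth.
A pose or a line that the arm cannot do raises robot.MotionError and nothing moves.
- robot.sign_off(): hands the job in; it is judged then, once.
The state is a dict: "time": time; "qpos": joint angles; "qd": joint speeds; "tau": joint torques, N m; "position": TCP position; "tool_rot": TCP orientation; "contact_force": force on the tool from outside, world axes, zero at the start; "torque": the same for the moment, N m; "width": finger opening in m; "finger_force": force on a finger pad.
Only numpy, scipy, OpenCV 4.12 (cv2) and the standard library are available. Lean on these libraries where they do the work, as an engineer would, in place of code of your own. Each camera call takes 0.05 s, during which the arm holds its last target. There are 200 camera calls.

## Task

Take the polished stone ball off its rubber rest, set it (without dropping it) in the empty well of the wooden two-well tray and let go of it. Then lift the tray and, keeping it level, carry it to the standing lens and finish while still holding it there, level and still in the air, with the ball in front of the middle of the glass, on the robot's side and about 60 mm from the glass. Both stones must be in their wells at the end; do not touch the lens, and leave the other stones and tools where they are.

Things in the scene. Friction and masses are not known exactly. Their poses are not given: they have to be found in the camera images.
- ball_center (a point): centre of the polished cream stone ball, 30 mm in diameter, about 38 g. It starts loose on top of the rubber rest, its centre 22 mm above the table
- rest: black rubber ring fixed to the table, 42 mm outer and 18 mm inner diameter, 10 mm tall; the ball sits in its hole. Origin: centre of its underside
- tray: brown wooden tray, loose, about 130 g: plate 170 (x) by 70 (y) by 10 mm, two round wells on its x axis 55 mm either side of the middle, and an upright handle fin at the middle, 36 mm along x, 12 mm thick along y, its top 66 mm above the tray's underside: pinch it across its thickness from above. Origin: centre of the underside; z up
- empty_well (a point): centre of the floor of the tray's empty well, at tray x +55 mm, 6 mm above the tray's underside. The well is 29 mm across and 4 mm deep with a flat floor, so the ball lies loose in it (centre 21 mm above the tray's underside, free to roll about 5 mm) and rolls out if the tray tips by about 35 degrees
- disc_well (a point): centre of the floor of the tray's other well (same size), at tray x -55 mm, which holds the stone disc
- disc: cream stone disc 22 mm across, 12 mm tall, 13 g, loose in the disc well, standing 8 mm proud of the plate. Origin: centre of its underside
- lens_center (a point): centre of the glass of the upright round lens on a fixed stand, 160 mm above the table. x is the lens axis, pointing away from the robot's side (within 30 degrees of world x): in front of the glass is negative x; y across, z up. Glass 86 mm wide, 4 mm thick; rim 98 mm over all, top at 209 mm; a thin post on a foot 100 mm wide, 12 mm tall
- seal_short: bystander, not to be disturbed: rust-brown stone seal, 24 mm square shaft with a knob top, 52 mm tall, loose, between ball rest and robot. Origin: centre of its underside
- seal_ridge: bystander, not to be disturbed: pinkish stone seal, 28 mm square shaft with a ridged block top, 60 mm tall, loose, beyond, between tray and ball rest. Origin: centre of its underside
- seal_grey: bystander, not to be disturbed: grey stone seal, 26 mm square shaft with a knob top, 60 mm tall, loose, on the robot's side between tray and lens. Origin: centre of its underside
- paste_pot: bystander, not to be disturbed: round lidded white ceramic pot, 62 mm across, 33 mm tall, loose, beyond, between tray and lens. Origin: centre of its underside
- chop: bystander, not to be disturbed: pinkish stone bar 62 x 22 x 22 mm lying flat along its x axis, loose, beyond the tray. Origin: centre of its underside
- graver: bystander, not to be disturbed: small engraving tool lying flat along its x axis, black 10 mm square handle and thin steel blade, 150 mm long, loose, beyond the ball rest. Origin: centre of its underside (80 mm from the blade's tip)
- ball: the same ball as a body; its origin turns with it as it rolls, so use its centre

How it is judged:
On the way, in this order (a step that is already met when the one before it is completed fails the run):
1. the ball lies in the tray's empty well, let go, the tray on the table (horizontal distance between ball_center and empty_well below 0.012 m and z of ball_center in the frame of tray between 0.015 and 0.027 m and contact force between ball and the fingers below 0.05 N and height (world z) of tray below 0.01 m and linear speed of ball below 0.05 m/s), for 0.2 s.
2. the tray is lifted clear of the table with the ball in its well (horizontal distance between ball_center and empty_well below 0.012 m and z of ball_center in the frame of tray between 0.015 and 0.027 m and height (world z) of tray above 0.04 m and contact force between tray and the fingers above 0.5 N), for 0.2 s.
At the end, for the whole second after the job is handed in: Fingers hold the tray in the air (underside above 100 mm, clear of the lens), still, tilted under 7 degrees; ball and disc each within 12 mm of their well centres; ball centre 40 to 80 mm from the glass on the robot's side and within 20 mm of the lens axis sideways and in height (horizontal distance between ball_center and empty_well below 0.012 m and z of ball_center in the frame of tray between 0.015 and 0.027 m and horizontal distance between disc and disc_well below 0.012 m and z of disc in the frame of tray below 0.012 m and x of ball_center in the frame of lens_center between -0.08 and -0.04 m and y of ball_center in the frame of lens_center between -0.02 and 0.02 m and z of ball_center in the frame of lens_center between -0.02 and 0.02 m and angle between tray's own z axis and vertical below 0.12 rad and linear speed of tray below 0.02 m/s and linear speed of ball below 0.05 m/s and height (world z) of tray above 0.1 m and contact force between tray and the fingers above 0.5 N and contact force between tray and lens below 0.1 N and contact force between ball and the fingers below 0.05 N); the arm keeps its last pose, push and grip.
It fails at once if the ball falls onto the table (height (world z) of ball_center below 0.0175 m).
It fails at once if the ball is dropped or thrown (moves freely faster than 0.7 m/s) (linear speed of ball above 0.7 m/s and contact force between each of ball, tray and the fingers below 0.05 N).
It fails at once if the tray tips more than 20 degrees (angle between tray's own z axis and vertical above 0.35 rad).
It fails at once if the lens is touched (contact force between lens and anything else above 1 N).
It fails at once if one of the other stones, the pot or the graver is pushed more than 25 mm from its place (distance of any of seal_short, seal_ridge, seal_grey, paste_pot, chop, graver from where it was at the start of the episode above 0.025 m).
It also fails if it takes over 70 s, if anything falls off the work surface, if the arm or the gripper's body presses on something with over 40 N, if the wrist force passes 120 N, or if a joint passes its speed limit or range.

## Working session

There is one attempt and no reset: what is moved stays moved. The work goes in short steps, each a Python script; the robot and the scene stay as the last script left them, time stands still between calls to the robot, and variables do not carry over. Pictures are saved under pics/ and viewed, at most 10 in all, crops included, and the job is handed in when it is done.

```bash
mkdir -p pics; python3 - <<'E'
from rig import robot
import cv2,numpy as np
for n in("top","scene"):
    c=robot.camera(n); cv2.imwrite(f"pics/{n}0.png",c["pixels"][:,:,::-1]); np.savez(f"{n}0.npz",**c)
    print(n,c["fx"],c["fy"],c["cx"],c["cy"],np.round(c["extrinsics"],3).tolist())
s=robot.state();print(s["tool_rot"],s["width"],s["time"])
E
```

```text
top 473.16029371703826 473.16029371703826 324.83949855588475 247.59949769089422 [[-0.001, -0.994, 0.108, 0.456], [-1.0, 0.003, 0.023, -0.01], [-0.024, -0.108, -0.994, 1.135], [0.0, 0.0, 0.0, 1.0]]
scene 549.0558206110721 549.0558206110721 320.4952967953487 233.9303842566107 [[-0.487, 0.506, -0.712, 1.415], [0.873, 0.264, -0.41, 0.492], [-0.02, -0.821, -0.57, 0.836], [0.0, 0.0, 0.0, 1.0]]
[-3.05438962e+00 -7.31009394e-01  1.91118837e-04] 0.08557821291217849 0.1
```

View pics/top0.png

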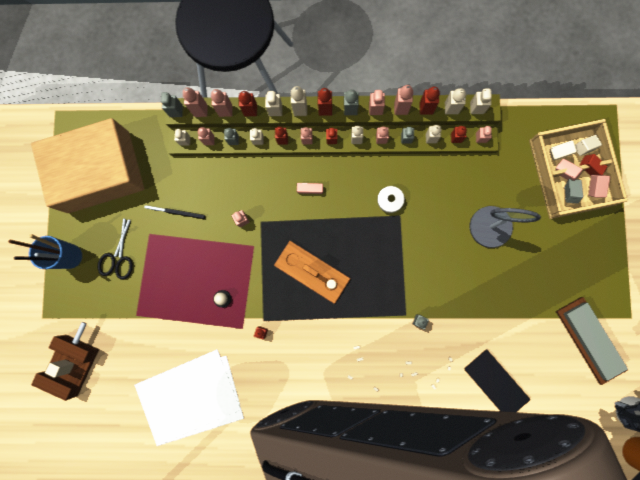

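View pics/scene0.png

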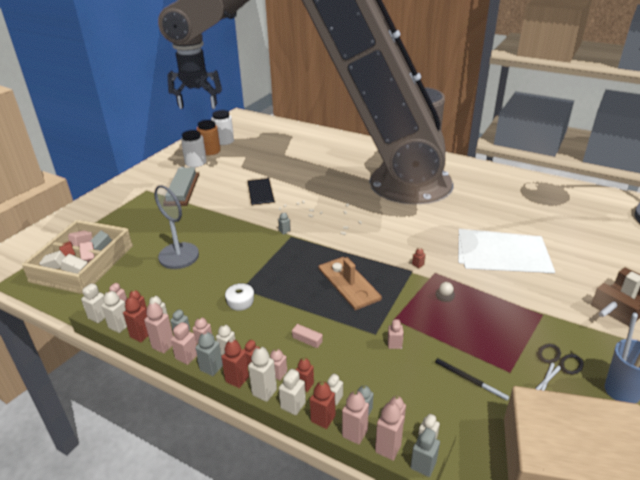

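The top view shows the ball at (221,298), the tray centred near (312,272) with the empty well at about (293,259) and the disc at about (331,284). The lens rim spans (490,213) to (540,217), with its foot at about (491,227). In the scene view the ball is at (446,290), the tray at (350,282) and the lens rim at (168,204).

```bash
cat > h.py <<'E'
import numpy as np,cv2
def ray(c,uv):
    E=c["extrinsics"];d=E[:3,:3]@np.array([(uv[0]-c["cx"])/c["fx"],(uv[1]-c["cy"])/c["fy"],1]);return E[:3,3],d/np.linalg.norm(d)
def onz(c,uv,z):
    o,d=ray(c,uv);return o+d*(z-o[2])/d[2]
def tri(c1,p1,c2,p2):
    A=[];b=[]
    for c,p in((c1,p1),(c2,p2)):
        o,d=ray(c,p);M=np.eye(3)-np.outer(d,d);A.append(M);b.append(M@o)
    x=np.linalg.lstsq(np.vstack(A),np.hstack(b),rcond=None)[0]
    return x,[float(np.linalg.norm(a@x-q)) for a,q in zip(A,b)]
def proj(c,X):
    E=c["extrinsics"];p=E[:3,:3].T@(np.asarray(X)-E[:3,3]);return np.array([c["fx"]*p[0]/p[2]+c["cx"],c["fy"]*p[1]/p[2]+c["cy"]])
E
python3 - <<'E'
import numpy as np,cv2
from h import *
t=dict(np.load("top0.npz"));s=dict(np.load("scene0.npz"))
def blob(c,lo,hi,box,pr=True):
    x0,y0,x1,y1=box;h=cv2.cvtColor(c["pixels"],cv2.COLOR_RGB2HSV)[y0:y1,x0:x1]
    m=cv2.inRange(h,lo,hi);cs,_=cv2.findContours(m,cv2.RETR_EXTERNAL,cv2.CHAIN_APPROX_NONE)
    k=max(cs,key=cv2.contourArea)+np.array([x0,y0]);return k
for n,c,b in(("t",t,(205,280,240,315)),("s",s,(430,270,462,306))):
    k=blob(c,(8,0,110),(40,110,255),b);print(n,"ball",cv2.minEnclosingCircle(k),cv2.contourArea(k))
    p=cv2.minEnclosingCircle(k)[0];print(onz(c,p,.022))
k=blob(t,(5,120,90),(25,255,255),(265,230,360,312));r=cv2.minAreaRect(k);bp=cv2.boxPoints(r)
print("tray",r);P=np.array([onz(t,p,.01) for p in bp]);print(P.round(4),P.mean(0),[np.linalg.norm(P[i]-P[i-1]) for i in range(4)])
def crop(c,x,y,w,h):return cv2.resize(c["pixels"][y:y+h,x:x+w,::-1],(400,300),interpolation=cv2.INTER_CUBIC)
im=np.vstack([np.hstack([crop(t,262,230,100,75),crop(t,460,190,100,75)]),np.hstack([crop(s,300,240,100,75),crop(s,120,175,132,99)])])
cv2.imwrite("pics/crops.png",im)
E
```

```text
t ball ((219.4310302734375, 298.1896667480469), 6.298527240753174) 105.0
[0.45793057 0.26418659 0.022     ]
s ball ((445.5, 276.5), 16.80783462524414) 226.0
[0.41636364 0.24859284 0.022     ]
tray ((311.5196533203125, 271.58642578125), (72.52530670166016, 30.527070999145508), 32.19573211669922)
[[ 0.5363  0.1411  0.01  ]
 [ 0.5983  0.1026  0.01  ]
 [ 0.5054 -0.044   0.01  ]
 [ 0.4446 -0.0052  0.01  ]] [0.52113643 0.04861139 0.01      ] [np.float64(0.17267487460881528), np.float64(0.07299528701044321), np.float64(0.17355992862345185), np.float64(0.07212808213584433)]
```

View pics/crops.png

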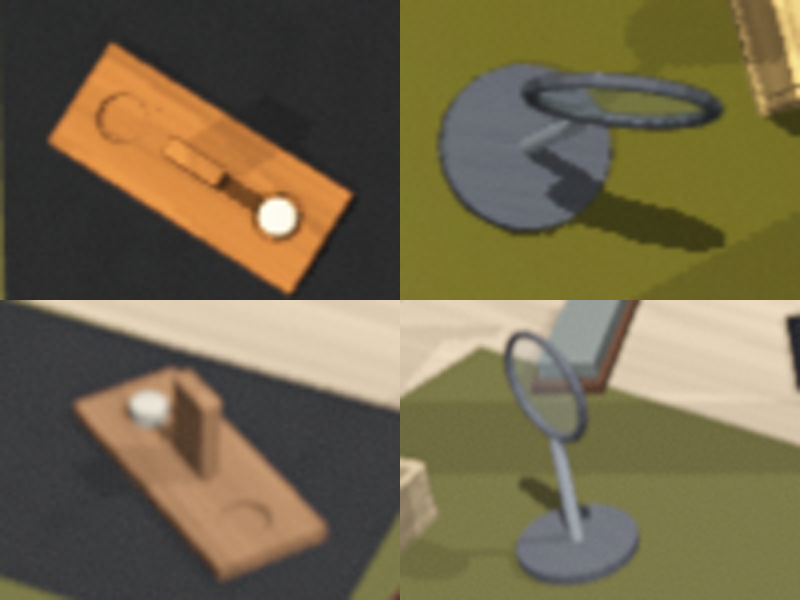

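The crops show the empty well at top-crop (125,118) and the disc at (277,216). In the top crop the lens rim runs from (523,90) to (722,108), and in the scene crop it is centred at (545,387). The foot is centred at (525,148). Next I'll measure the rest ring and lens precisely.

```bash
cat > m.py <<'E'
from h import *
from scipy.optimize import least_squares
t=dict(np.load("top0.npz"));s=dict(np.load("scene0.npz"))
def hsv(c):return cv2.cvtColor(c["pixels"],cv2.COLOR_RGB2HSV)
def big(m,off):
    cs,_=cv2.findContours(m,cv2.RETR_EXTERNAL,cv2.CHAIN_APPROX_NONE);return (max(cs,key=cv2.contourArea)+np.array(off)).reshape(-1,2)
# ball: bright, low saturation against maroon/black
for n,c,(x0,y0,x1,y1) in(("t",t,(205,280,240,315)),("s",s,(430,270,464,308))):
    h=hsv(c)[y0:y1,x0:x1];m=((h[...,1]<130)&(h[...,2]>75)).astype(np.uint8);k=big(m,(x0,y0))
    (p,d,a)=cv2.fitEllipse(k);print(n,"ball",p,d,onz(c,p,.022));
    if n=="t":pt=p
    else: print("tri",tri(t,pt,s,p))
    for r in c["pixels"][y0:y1:3,x0:x1:3]: print(" ".join("%02x%02x%02x"%tuple(v) for v in r))
# lens rim
pts={}
h=hsv(t);m=(h[...,1]<90).astype(np.uint8)[200:250,465:545];k=big(m,(465,200))
foot=np.array([p for p in k if p[0]<488 or (p[1]>228 and p[0]<507)]);f=cv2.fitEllipse(foot.astype(np.float32));print("foot",f,onz(t,f[0],.012))
rim=np.array([p for p in k if p[0]>508 and p[1]<224]);pts["t"]=rim
print("rim",rim.tolist())
h=hsv(s);m=((h[...,2]<135)&(h[...,1]<110)).astype(np.uint8)[180:224,145:205];k=big(m,(145,180));pts["s"]=k;print("srim",k.tolist())
np.savez("rim.npz",**pts)
E
python3 m.py
```

```text
t ball (219.13702392578125, 298.3000793457031) (12.905692100524902, 13.277105331420898) [0.45767285 0.26487563 0.022     ]
883647 883749 863549 873748 883648 893749 873746 873647 883647 863447 863647 843343
863648 863647 853546 853648 883648 873546 863646 853547 863445 853345 853547 853344
883647 853548 863647 863445 863647 863546 853547 853545 853447 843244 843445 843445
873848 863646 863646 863445 863545 813443 75313f 752e3e 762f3e 75303e 77303f 843444
843546 843646 853545 823241 584a47 696254 36352f 252524 5c2431 75303f 752f3d 7d303f
853445 833443 843646 785e55 f7f2da efe8c9 b3a78a 343129 191717 712d3a 752d3c 833241
843546 843445 853544 e6d9b8 fdfcf0 f9f5e2 c8bb9b 5b5545 121111 5b232f 823240 823142
833544 843544 833343 988673 f9f4de eee6c6 aca286 3c372e 131314 3d151c 823142 823242
813142 833443 843443 7c3643 746d5c 9d9278 454036 161615 2b1015 652431 833143 7f2f3f
833142 80303f 813140 823241 7c303e 602b37 31181c 421720 772e3c 7e2f3f 7f2e3f 802f3f
813140 833241 823242 7f3040 7f3141 7f3141 803140 813340 803141 80313f 802f40 802f41
813140 802e40 813041 813040 7f3141 7f2f41 803241 7f30
[... 4747 characters left out ...]
84], [194, 185], [194, 186], [193, 187], [193, 188], [192, 189], [192, 190], [192, 191], [191, 192], [191, 193], [191, 194], [190, 195], [190, 196], [189, 197], [189, 198], [188, 199], [188, 200], [188, 201], [188, 202], [188, 203], [187, 204], [188, 205], [187, 206], [186, 206], [185, 207], [184, 206], [183, 206], [182, 205], [181, 204], [180, 203], [180, 202], [181, 201], [182, 201], [183, 201], [184, 201], [185, 201], [185, 200], [186, 199], [186, 198], [186, 197], [187, 196], [187, 195], [188, 194], [188, 193], [188, 192], [189, 191], [189, 190], [190, 189], [190, 188], [191, 187], [191, 186], [191, 185], [192, 184], [192, 183], [193, 182], [193, 181], [193, 180], [192, 180], [191, 180]]
```

```bash
cat > l.py <<'E'
from h import *
from scipy.optimize import least_squares
t=dict(np.load("top0.npz"));s=dict(np.load("scene0.npz"))
rim=[p for p in np.load("rim.npz")["t"] if p[1]<221 or 512<p[0]<533]
e=cv2.fitEllipse(np.array(rim+[[491,213]],np.float32).reshape(-1,1,2));print(e)
sp=np.array([(523,331),(505,360),(508,385),(520,408),(545,432),(570,441),(587,425),(583,395),(565,362),(545,340)],float)
sp=np.c_[120+(sp[:,0]-400)*.33,175+(sp[:,1]-300)*.33]
es=cv2.fitEllipse(sp.astype(np.float32));print(es)
C,err=tri(t,e[0],s,es[0]);print("centre",C,err)
def f(q,sets):
    c=np.array([q[0],q[1],.16]);n=np.array([np.cos(q[2]),np.sin(q[2]),0]);r=[]
    for cam,P in sets:
        for p in P:
            o,d=ray(cam,p);X=o+d*((c-o)@n)/(d@n);r.append((np.linalg.norm(X-c)-.049)*np.sqrt(10/len(P)))
    return r
for sets in([(s,sp)],[(t,rim),(s,sp)]):
    for y0 in(-.3,.3):
        o=least_squares(f,[C[0],C[1],y0],args=(sets,));print(o.x,np.degrees(o.x[2]),np.sqrt(2*o.cost/10))
E
python3 l.py
```

```text
((515.1974487304688, 214.62896728515625), (12.481962203979492, 49.66623306274414), 94.92361450195312)
((167.8048858642578, 203.65545654296875), (20.849069595336914, 40.49668502807617), 148.51800537109375)
centre [ 0.62830695 -0.37981468  0.15918163] [0.0016511905306872908, 0.0016511905306874181]
[ 0.62999778 -0.37668636 -0.13741959] -7.87356251047527 0.0015845491933048346
[ 0.62999778 -0.37668636 -0.13741957] -7.873561204837222 0.0015845491933035515
[ 0.62907423 -0.3793828  -0.19969077] -11.441438139955084 0.006658108629535103
[ 0.62907423 -0.37938279 -0.19969089] -11.441445399984936 0.006658108629361898
```

```bash
cat >> h.py <<'E'
from scipy.spatial.transform import Rotation as R
def rv(psi,flip=0):
    psi=psi+flip*np.pi;y=np.array([-np.sin(psi),np.cos(psi),0]);z=np.array([0,0,-1.]);return R.from_matrix(np.c_[np.cross(y,z),y,z]).as_rotvec()
BALL=np.array([.4577,.2648]);TRAY=np.array([.5211,.0486]);PSI=np.arctan2(.1465,.0923)
WELL=TRAY+.055*np.array([np.cos(PSI),np.sin(PSI)])
LENS=np.array([.628,-.379]);PL=np.radians(-10)
BEND=LENS-.06*np.array([np.cos(PL),np.sin(PL)])
def snap(robot,n):
    for c in("top","scene"):
        k=robot.camera(c);np.savez(f"{c}{n}.npz",**k);yield k
E
python3 - <<'E'
from h import *
from rig import robot
print(WELL,np.degrees(PSI))
T=BEND-.055*np.array([np.cos(PL),np.sin(PL)])
for f in(0,1):
    for p,ps in((np.r_[BALL,.031],PSI),(np.r_[WELL,.031],PSI),(np.r_[TRAY,.045],PSI),(np.r_[T,.185],PL)):
        q=robot.inverse_kinematics(p,rv(ps,f));print(f,None if q is None else np.round(q,2))
E
```

```text
[0.55041821 0.09513432] 57.787672421464954
0 [ 0.4   0.69  1.97 -0.    0.48 -2.18]
0 [ 0.05  0.71  1.9  -0.    0.54 -2.53]
0 [-0.03  0.66  1.98 -0.    0.51 -2.61]
0 [-0.71  0.56  1.62  0.    0.96 -2.11]
1 [0.4  0.69 1.97 0.   0.48 0.96]
1 [0.05 0.71 1.9  0.   0.54 0.62]
1 [-0.03  0.66  1.98  0.    0.51  0.53]
1 [-0.71  0.56  1.62 -0.    0.96  1.03]
```

```bash
python3 - <<'E'
from h import *
from rig import robot
p=robot.state()["position"];robot.move_l([p[0],p[1],.34],max_speed=.25)
robot.goto([.5,.2,.3],rv(PSI,1))
robot.goto(np.r_[BALL,.12],rv(PSI,1))
robot.gripper_to(.055)
robot.move_l(np.r_[BALL,.07],max_speed=.1)
print("stop",robot.move_l(np.r_[BALL,.031],max_speed=.05,threshold=4),robot.state()["position"])
robot.gripper_to(.0)
s=robot.state();print(s["width"],s["finger_force"],s["contact_force"],s["time"])
robot.move_l(np.r_[BALL,.09],max_speed=.08)
s=robot.state();print(s["width"],s["finger_force"],s["contact_force"])
a,b=list(snap(robot,1))
im=np.hstack([cv2.resize(a["pixels"][240:330,180:360,::-1],(400,300)),cv2.resize(b["pixels"][200:320,340:500,::-1],(400,300))])
cv2.imwrite("pics/g1.png",im)
E
```

```text
stop False [0.4577998  0.26484457 0.03113586]
0.026798442855715133 58.73351991176605 [-1.13771241 -1.09055247  5.38012535] 6.55
0.026922595466849556 59.00904715061188 [ 0.41239131  0.40314276 -0.55062565]
```

View pics/g1.png

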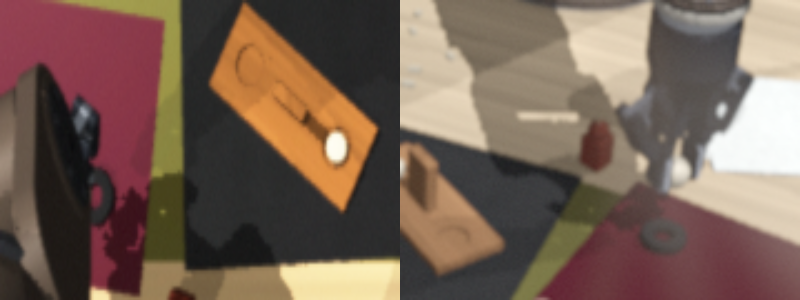

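The crop shows the ball between the fingers at about scene pixel (453,266), with the rest empty and the tray in place. The opening reads 26.9 mm instead of 30, so I'll check the ball's offset in the grip.

```bash
python3 - <<'E'
from h import *
b=dict(np.load("scene1.npz"))
for z in(.075,.081,.087): print(z,proj(b,np.r_[BALL,z]))
print("tip",proj(b,np.r_[BALL,.071]),"tcp",proj(b,np.r_[BALL,.09]), "ring", proj(b,np.r_[BALL,.01]))
cv2.imwrite("pics/g2.png",cv2.resize(b["pixels"][235:310,405:505,::-1],(800,600),interpolation=cv2.INTER_CUBIC))
E
```

```text
0.075 [449.14954726 270.50426211]
0.081 [449.46031495 268.3635552 ]
0.087 [449.77285171 266.21066218]
tip [448.94334421 271.92468099] tcp [449.92978821 265.12961332] ring [445.89229339 292.94168417]
```

View pics/g2.png

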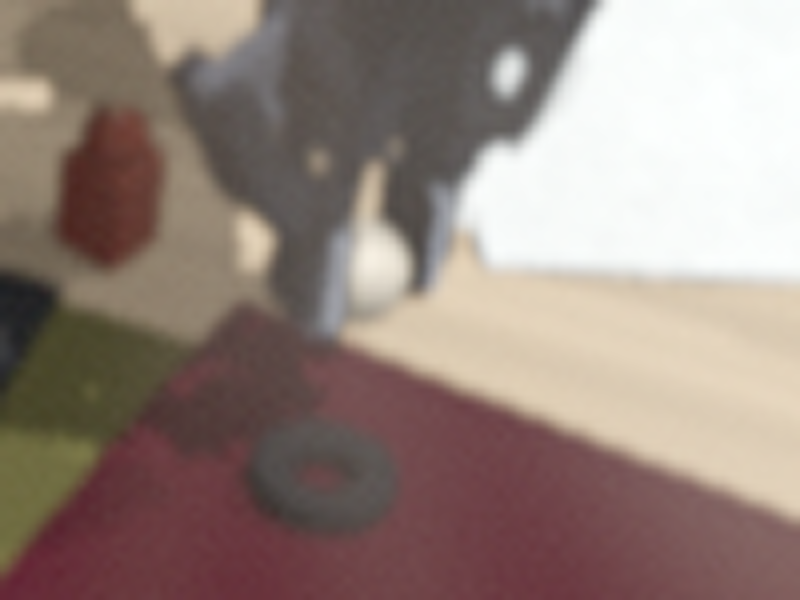

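The ball sits at crop (359,267), which is scene pixel (449.9,268.4). That matches the prediction, so it's centred and 9 mm below the TCP. Next I'll check the well against its pixel and place the ball.

```bash
python3 - <<'E'
from h import *
from rig import robot
t=dict(np.load("top0.npz"));w=onz(t,(293.3,259.5),.009);print(w,WELL)
W=(WELL+w[:2])/2; assert np.linalg.norm(w[:2]-WELL)<.006
robot.move_l(np.r_[BALL,.14],max_speed=.15)
robot.move_l(np.r_[W,.14],max_speed=.12)
robot.move_l(np.r_[W,.06],max_speed=.08)
print("stop",robot.move_l(np.r_[W,.0305],max_speed=.02,threshold=3))
s=robot.state();print(s["position"],s["contact_force"])
robot.gripper_to(.05);robot.pause(.5)
print(robot.state()["width"])
robot.move_l(np.r_[W,.14],max_speed=.1)
robot.goto([.45,.25,.3],rv(PSI,1));robot.pause(.3)
a,b=list(snap(robot,2))
im=np.hstack([cv2.resize(a["pixels"][230:305,262:362,::-1],(400,300)),cv2.resize(b["pixels"][240:315,300:400,::-1],(400,300))])
cv2.imwrite("pics/p1.png",im);print(robot.state()["time"])
E
```

```text
[0.54983811 0.09195465 0.009     ] [0.55041821 0.09513432]
stop True
[0.55014195 0.09354813 0.0306263 ] [ 0.36947874 -1.00829238  5.64322092]
0.05027803434814254
15.8417
```

View pics/p1.png

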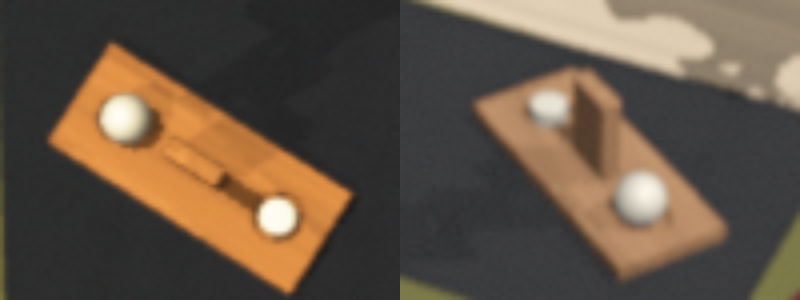

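The ball sits in the empty well at top-crop (126,119), with the disc still in its well at (277,216). Next: grasp the fin, lift, and carry to a standoff.

```bash
python3 - <<'E'
from h import *
from rig import robot
T0=TRAY+[-.0003,-.0015]
robot.goto(np.r_[T0,.16],rv(PSI,1))
robot.move_l(np.r_[T0,.09],max_speed=.12)
print("stop",robot.move_l(np.r_[T0,.045],max_speed=.05,threshold=4))
robot.gripper_to(0.);s=robot.state();print(s["width"],s["finger_force"],s["position"])
z0=s["position"][2];p=s["position"]
robot.move_l([p[0],p[1],z0+.06],max_speed=.05);robot.pause(.4)
robot.move_l([p[0],p[1],z0+.139],max_speed=.08)
n=np.array([np.cos(PL),np.sin(PL)]);S=BEND-(.055+.06)*n
robot.move_l(np.r_[S,z0+.139],rv(PL,1),max_speed=.09);robot.pause(.5)
s=robot.state();print(s["width"],s["position"],s["time"],z0)
a,b=list(snap(robot,3))
im=np.hstack([cv2.resize(a["pixels"][170:320,400:600,::-1],(400,300)),cv2.resize(b["pixels"][120:270,120:320,::-1],(400,300))])
cv2.imwrite("pics/c1.png",im)
E
```

```text
stop False
0.011394127868031453 59.09582555294037 [0.52092385 0.04710841 0.04531366]
0.011629204278413258 [ 0.45566317 -0.34862353  0.18432242] 27.0667 0.04531365624451328
```

View pics/c1.png

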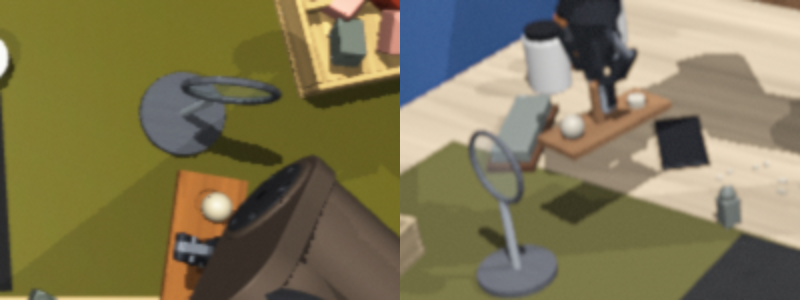

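The tray is level, with the ball at top pixel (508.5,273.5) and scene pixel (206,183), the disc seated, and the lens clear. I'll triangulate the ball and approach.

```bash
python3 - <<'E'
from h import *
from rig import robot
a=dict(np.load("top3.npz"));b=dict(np.load("scene3.npz"))
X,e=tri(a,(508.5,273.5),b,(206,183));n=np.array([np.cos(PL),np.sin(PL)]);l=np.array([-n[1],n[0]])
d=X[:2]-LENS;print(X,e,"in lens frame",d@n,d@l)
p=robot.state()["position"];D=(-.06-d@n)*n-np.clip(d@l,-.01,.01)*l
print(D); assert abs(np.linalg.norm(D)-.06)<.012
robot.move_l([p[0]+D[0],p[1]+D[1],p[2]+np.clip(.16-X[2],-.004,.004)],max_speed=.04);robot.pause(1)
s=robot.state();print(s["position"],s["width"],s["time"])
a,b=list(snap(robot,4))
im=np.hstack([cv2.resize(a["pixels"][190:265,470:570,::-1],(400,300)),cv2.resize(b["pixels"][150:225,140:240,::-1],(400,300))])
cv2.imwrite("pics/c2.png",im)
E
```

```text
[ 0.50696136 -0.36177724  0.15862755] [0.0009303837269765734, 0.0009303837269765784] in lens frame -0.12219049139686225 -0.004057029472443865
[ 0.06195017 -0.00680387]
[ 0.5176221  -0.35540438  0.18569505] 0.01145058407364709 29.875
```

View pics/c2.png

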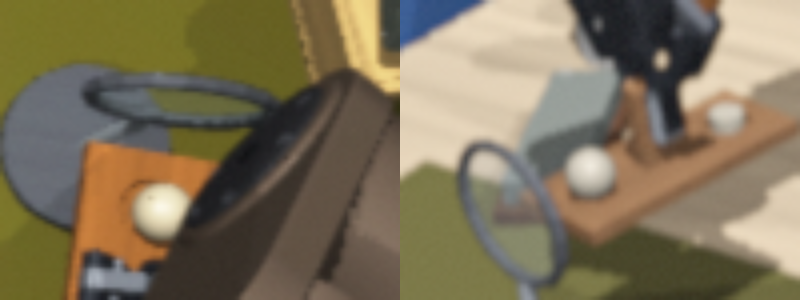

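The ball is at top pixel (510,243) and scene pixel (187.8,193). Both stones are seated and there's a clear gap to the rim. I'll do a last numeric check and hand in.

```bash
python3 - <<'E'
from h import *
from rig import robot
a=dict(np.load("top4.npz"));b=dict(np.load("scene4.npz"))
X,e=tri(a,(510,243),b,(187.8,193));n=np.array([np.cos(PL),np.sin(PL)]);d=X[:2]-LENS
y=d@[-n[1],n[0]];print(X,e,d@n,y)
if -.07<d@n<-.05 and abs(y)<.01 and abs(X[2]-.16)<.01: print(robot.sign_off())
E
```

```text
[ 0.56958657 -0.36689354  0.16086305] [0.0006871940242586522, 0.0006871940242586866] -0.059628267266606326 0.0017791538204075792
the job is handed in; nothing more can be done
None
```

The job is handed in: the ball is in its well and the tray is held level in front of the lens, with the ball measured about 60 mm from the glass and within 2 mm of the lens axis; no verdict was returned.

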